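# Refit the battery cover of the stall's floodlight

### The arm

A 6-joint arm with a two-finger parallel gripper is mounted at the origin on the work surface. World frame = base frame: x ahead of the robot, y to its left, z up, the work surface at z = 0. Lengths are in m, angles in rad, forces in N, time in s.
With the tool pointing down it reaches from about 0.25 to 0.8 m from the base axis. Payload 3.9 kg.
Tool frame: the origin (TCP) lies midway between the tips of the shut fingers; the grasp point (between the pads) lies 19 mm behind it; x points along the fingers, z is the direction in which the jaws open and shut, and the axes are right-handed (so a half turn about x gives the same grasp; the last joint's range is limited). The gripper opens to 85 mm and grips with 20 to 120 N. Pads are 22 mm wide; open, the fingers measure 114 mm over their backs; the gripper's body (76 mm by 85 mm) begins 54 mm behind the grasp point. The pads swing forward as they close: fully open they stand 13 mm farther back than shut.
Start: joints at [1.337, 0.26, -0.138, 1.173, 0, 1.571], TCP at [0.122, 0.511, 0.231] pointing down, gripper open.
Joint ranges: [-2.78, 2.78], [-0.83, 1.72], [-1.28, 1.37], [-1.9, 2.12], [-1.57, 1.48], [-3.14, 3.14]. Speed limits (rad/s): [2.57, 2.57, 3.14, 3.14, 3.14, 3.14].

### API

Orientations are given as a 3x3 rotation matrix whose columns are the frame's x, y, z axes.
In Python, from rig import bot gives the robot as it stands.
- The arm moves only by the tool servo_tool, never from a script. Its argument "rows" is a list of rows, each an object of numbers: "tx", "ty", "tz": the shift along the tool's x, y, z in mm; "yaw": the turn about the tool's x in rad. In form: [{"tx": .., "ty": .., "tz": .., "yaw": ..}, ...]. A call has 1 to 5 rows; each row shifts and turns the commanded pose from where the row before left it, along the tool's axes as they then stand; what a row does not reach is not made up. A row lasts 1/8 s, in which the tool goes at most 62.5 mm and 10.7 degrees, less where a joint would pass 70% of its speed; a pose out of reach is approached as far as the arm can. A call is refused whole if a number of a shift passes 62.5 or a number of a turn 0.188, either way. A call with a gripper value outside its range is refused whole. "jaw" is the opening in per cent of the stroke, from 0 (shut) to 100 (fully open), set as the call begins (left out, the last holds). The fingers move at their own pace and stop on an object; "squeeze" is the grip in N (left out, the last holds). Time passes only in rows, so rows that do not move let the fingers close. It gives the time, the measured TCP pose, the force and the opening at its end, in the units of the state.
- bot.read_state(): the state, without advancing time (a new reading comes with each control period).
- bot.read_camera(name): name is "scene" or "top"; returns a dict with "color" (384x512x3 uint8, red, green, blue), "depth" (384x512 float32, m along the optical axis (not along the pixel's ray), 0 where there is no reading), "camera_matrix" (3x3 intrinsics, pixels), "cam_to_world" (4x4, takes a point from camera to world coordinates). Camera axes: x right, y up, looking along -z (the intrinsics and any distortion apply to the point x, -y, -z); pixel columns grow to the right and rows downward; lengths in m; the calibration is good to about 2 mm. A picture is of the moment at which its call begins.
- bot.sign_off(): hands the job in, once; it reports no verdict.
The state is a dict: "clock": time; "q": joint angles; "dq": joint speeds; "tau": joint torques, N m; "position": TCP position; "tool_rot": TCP orientation; "force": force on the tool from outside, world axes, zero at the start; "ft_torque": the same for the moment, N m; "finger_gap": opening from 0.0 (shut) to 1.0 (fully open).
Only numpy, scipy, OpenCV 4.12 (cv2) and the standard library are available. Lean on these libraries where they do the work, as an engineer would, in place of code of your own. Each camera call takes 0.05 s, during which the arm holds its last target.

### The job

The floodlight of this night stall stands with fresh cells in the open battery bay on its back: take the white battery cover out of the wooden stand in the work tray, enter its lower edge between the rails at the top of the lamp's back, grey arrow down and orange tab's nose towards the lamp, and slide it down until the orange spring tab clicks past the ledge and the cover is fully home, then let go. Feel your way: keep the push gentle (10 N is plenty, 25 N breaks the catch), slide the cover slowly and do not let it drop down the rails. Leave the goods, the old cell and the screwdriver where they are.

Things in the scene. Friction and masses are not known exactly. Their poses are not given: they have to be found in the camera images.
- lamp: Grey floodlight standing on a tube stand, fixed; 216 mm wide (y), 158 mm tall, its lens on the -x side, its back with rails and open battery bay (two blue cells) on +x. The housing lies at x -75 to -12 mm, the stand's foot bars reach x -118 and +43 mm, 16 mm high. Origin on the table below the rails: x = 0 is the plane on which the cover's inner face slides, x points away from the lamp, y across, z up.
- mouth (a point): Middle of the mouth at the top of the rails, 158 mm above the table, x +2 mm in the lamp's frame (mid-thickness of the plate there). Axes as the lamp. Mouth flared: about 12 mm for the 4 mm plate in x, 75 mm for its 66 mm width in y, narrowing within 18 mm below to a channel of 5.2 x 68.4 mm between black lips and grey strips. The cover goes in from above, straight down.
- home (a point): Where cover_grip lies when the cover is home if the steel catch plate sits in mid-position: x +3 mm, z 175 mm in the lamp's frame, axes as the lamp. The catch is screwed on through slots: it, and so the true home, sits up to 5 mm higher or lower, different each time, not reported. Its ramp and ledge lie between the rails: from 14 mm above home the push grows to 4 to 9 N, then drops at the click.
- cover_grip (a point): Centre of the grip of the white battery cover: a block 10 (x) x 30 (y) x 30 mm (z) on the top edge of a plate 4 x 66 x 100 mm. Axes: x = outward, away from the lamp once fitted, z up. The point is 115 mm above the plate's lower edge, 15 mm above its top edge; the plate's mid-thickness is 1 mm behind it (-x). Cover 0.05 to 0.08 kg, slippery in the rails, starts upright in the stand, plate 45 mm deep in a slot.
- tab_nose (a point): On the outer face of the orange spring tab, a tongue in the middle of the plate, over its nose: 41 mm below cover_grip. The nose reaches 8 mm inward (-x) of the plate. Relaxed, the point is 1 mm further out (+x) than cover_grip; riding on the ledge up to 7 mm more; after the click it is back. At most 1 mm after the click two ribs on the cover meet the rigid shoulders of the catch: that is home.
- tray: Shallow wooden work tray, fixed, 200 x 180 mm, rim 12 mm, red lining, floor 5 mm above the table; origin under its middle. On its +y half is the slotted wooden stand, 50 x 96 mm, 50 mm tall, its middle 30 mm from the tray's, its slot along y; the cover stands in it facing the tray's +x, its grip's centre 120 mm above the table.
- gourd: Leave alone: large gourd, 117 mm tall, 72 mm wide. Origin at its underside.
- gourd_small: Leave alone: small gourd, 72 mm tall, 45 mm wide. Origin at its underside.
- bead_jar: Leave alone: amber jar with a wooden cap, 56 mm wide, 85 mm tall. Origin at its underside.
- bracelet: Leave alone: dark bead bracelet lying flat, 79 mm across. Origin at its underside.
- ring_box: Leave alone: open red ring box, 55 mm square, 53 mm tall. Origin at its underside.
- screwdriver: Leave alone: green-handled screwdriver, 130 mm long, lying in the tray. Origin at its underside.
- spent_cell: Leave alone: grey spent cell, 18 mm thick, 65 mm long, lying in the tray. Origin at its underside.
Not all that is in view belongs to the job. Of the things that look like the part that bears cover_grip, the smallest one is meant.

How it is judged:
By the outcome, as a careful person would: the job done as asked, in the order asked, and still so for the second after the job is handed in, with the robot touching nothing.
It also fails if it takes over 64 s, if anything falls off the work surface, if the arm or the gripper's body presses on something with over 40 N, if the wrist force passes 120 N, or if a joint passes its speed limit or range.

## Working session

There is one attempt and no reset: what is moved stays moved. The work goes in short steps, Python scripts to look and compute and a tool call to move; the robot and the scene stay as the last step left them, time stands still between calls to the robot, and variables do not carry over. Pictures are saved under pics/ and viewed, and the job is handed in when it is done.

Besides the shell and the picture viewer there is one more tool, called after "Request:" as a command line: name --argument value ..., lists and objects as JSON in quotes. servo_tool: Moves the arm, as the interface text tells. Its arguments: {"type":"object","properties":{"rows":{"type":"array","items":{"type":"object","properties":{"tx":{"type":"number"},"ty":{"type":"number"},"tz":{"type":"number"},"yaw":{"type":"number"}}}},"jaw":{"type":"number"},"squeeze":{"type":"number"}},"required":["rows"]}

```bash
ls; mkdir -p pics
python3 - <<'E'
from rig import bot
import cv2,numpy as np
print(bot.read_state())
for n in("scene","top"):
    c=bot.read_camera(n)
    np.savez(f"{n}0.npz",**c)
    cv2.imwrite(f"pics/{n}0.png",cv2.cvtColor(c["color"],cv2.COLOR_RGB2BGR))
    print(n,c["camera_matrix"],c["cam_to_world"],(c["depth"]>0).mean())
E
```

```text
pics
{'clock': 0.0, 'q': array([ 1.33700521e+00,  2.60702073e-01, -1.39371360e-01,  1.17272070e+00,
        3.29262768e-06,  1.57082910e+00]), 'dq': array([-0.00127653,  0.00102229,  0.00157716, -0.00197114, -0.00049426,
        0.00195075]), 'tau': array([-5.73859279e-05, -4.05680466e+01,  2.53920686e+01,  1.89131219e-02,
       -8.48046710e-06, -3.95894304e-06]), 'position': array([0.12146428, 0.51004602, 0.23045459]), 'tool_rot': array([[-4.66028573e-04, -9.72787516e-01,  2.31698578e-01],
       [-1.94269092e-03,  2.31699046e-01,  9.72785577e-01],
       [-9.99998004e-01,  3.22715032e-06, -1.99780385e-03]]), 'force': array([-0.13874086,  0.46886821,  0.01980656]), 'ft_torque': array([0.03816191, 0.02916047, 0.02156758]), 'finger_gap': 0.9973612790912154}
scene [[431.67318371   0.         257.12012712]
 [  0.         431.67318371 194.04049722]
 [  0.           0.           1.        ]] [[-0.56877047 -0.62359009  0.53631665  1.18753216]
 [ 0.82244565 -0.42396073  0.37926304  0.42904351]
 [-0.00912748  0.65680491  0.7540053   1.01093851]
 [ 0.          0.          0.          1.        ]] 0.9961039225260416
top [[377.09398727   0.         257.37473091]
 [  0.         377.09398727 193.70827647]
 [  0.           0.           1.        ]] [[-0.02713834  0.99875952 -0.04174842  0.47186351]
 [-0.99959939 -0.02744952 -0.00689839 -0.00673461]
 [-0.0080358   0.04154448  0.99910434  1.21498034]
 [ 0.          0.          0.          1.        ]] 0.9958953857421875
```

View pics/scene0.png

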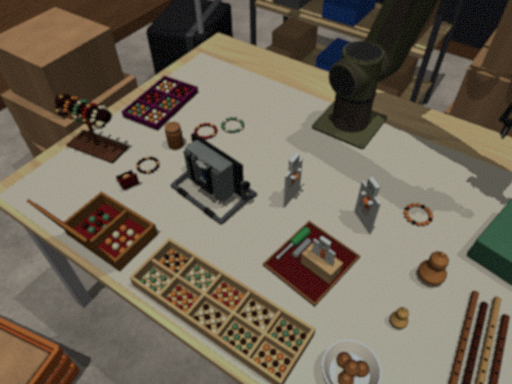

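View pics/top0.png

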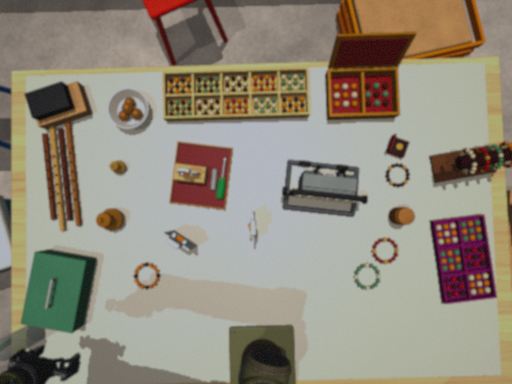

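Run:
```python
import cv2,numpy as np
s=cv2.imread("pics/scene0.png");t=cv2.imread("pics/top0.png")
g=lambda a:(255*(a/255.)**0.6).astype(np.uint8)
cv2.imwrite("pics/c1.png",cv2.resize(g(s[125:305,165:405]),(800,600),interpolation=cv2.INTER_CUBIC))
cv2.imwrite("pics/c2.png",cv2.resize(g(t[130:280,160:370]),(798,570),interpolation=cv2.INTER_CUBIC))
```

```text
(no output)
```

View pics/c1.png

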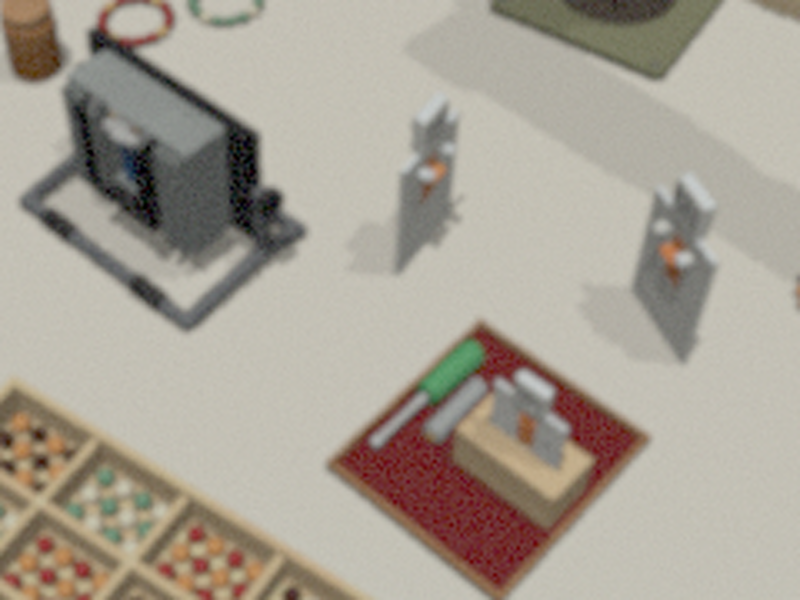

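View pics/c2.png

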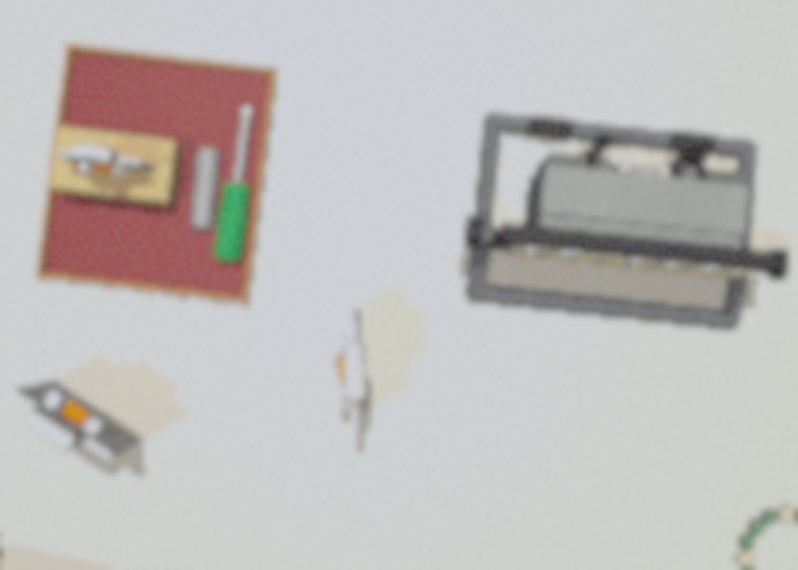

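Candidates for the cover: the one in the stand (scene 322,250 / top 190,175), and two free-standing covers on the table (scene 293,178 / top 252,230; scene 368,203 / top 180,240). The one in the tray's stand fits the description. I'll check the sizes with the depth data.

```bash
cat > h.py <<'E'
import numpy as np,cv2
def cloud(c):
    d=c["depth"];K=c["camera_matrix"];T=c["cam_to_world"]
    v,u=np.mgrid[0:d.shape[0],0:d.shape[1]].astype(float)
    X=np.stack([(u-K[0,2])/K[0,0]*d,-(v-K[1,2])/K[1,1]*d,-d,np.ones_like(d)],-1)
    return (X@T.T)[...,:3]
def ray(c,u,v,z):
    K=c["camera_matrix"];T=c["cam_to_world"]
    r=T[:3,:3]@np.array([(u-K[0,2])/K[0,0],-(v-K[1,2])/K[1,1],-1]);o=T[:3,3]
    return o+r*(z-o[2])/r[2]
def proj(c,P):
    K=c["camera_matrix"];T=c["cam_to_world"]
    p=T[:3,:3].T@(np.asarray(P)-T[:3,3]); return K[0,2]+K[0,0]*p[0]/-p[2],K[1,2]-K[1,1]*p[1]/-p[2]
E
python3 - <<'E'
from h import *
for n in("scene","top"):
    c=dict(np.load(n+"0.npz"));P=cloud(c);np.set_printoptions(precision=3,suppress=True)
    z=P[...,2]
    tab=z[(abs(z)<.02)];print(n,"table",np.median(tab))
    # components >40mm
    m=((z>.06)&(z<.2)&(P[...,0]>.2)&(P[...,0]<.75)&(abs(P[...,1])<.45)).astype(np.uint8)
    k,l,st,ce=cv2.connectedComponentsWithStats(m)
    for i in range(1,k):
        if st[i,4]<8: continue
        q=P[l==i];print(st[i],q.min(0),q.max(0),np.median(q,0))
E
```

```text
scene table -0.0010137282502145073
[166 122  16  15 175] [ 0.415 -0.45   0.06 ] [ 0.469 -0.412  0.087] [ 0.448 -0.429  0.079]
[ 184  133   67   64 2335] [ 0.488 -0.32   0.06 ] [ 0.591 -0.069  0.164] [ 0.548 -0.167  0.144]
[284 153  19  42 444] [0.376 0.01  0.06 ] [0.47  0.034 0.179] [0.431 0.02  0.118]
[358 177  23  45 630] [0.361 0.199 0.061] [0.415 0.277 0.179] [0.392 0.241 0.117]
[313 237  23  28 334] [0.584 0.179 0.06 ] [0.6   0.245 0.135] [0.593 0.214 0.092]
[429 252   8  13  47] [0.443 0.441 0.061] [0.471 0.45  0.101] [0.46  0.446 0.092]
[399 308   8   8  41] [0.61  0.434 0.06 ] [0.63  0.45  0.072] [0.622 0.443 0.063]
top table 0.001180359127080366
[111 161   6   9  39] [0.608 0.433 0.06 ] [0.633 0.45  0.075] [0.62  0.441 0.064]
[ 282  165   86   39 1830] [ 0.482 -0.322  0.063] [ 0.592 -0.072  0.167] [ 0.53  -0.196  0.158]
[175 168  25   8 105] [0.58  0.179 0.061] [0.598 0.243 0.138] [0.589 0.208 0.104]
[394 207  17  18 238] [ 0.416 -0.45   0.06 ] [ 0.468 -0.412  0.091] [ 0.443 -0.431  0.084]
[248 211   8  32 149] [0.379 0.009 0.061] [0.468 0.031 0.184] [0.424 0.017 0.14 ]
[106 213   8  13  64] [0.437 0.439 0.061] [0.473 0.45  0.105] [0.456 0.445 0.092]
[163 231  31  20 294] [0.361 0.199 0.061] [0.415 0.273 0.183] [0.389 0.234 0.132]
```

Run:
```python
from h import *
np.set_printoptions(precision=4,suppress=True)
for n in("scene","top"):
    c=dict(np.load(n+"0.npz"));P=cloud(c);z=P[...,2]+(.001 if n=="scene" else -.0012)
    box=(P[...,0]>.57)&(P[...,0]<.615)&(P[...,1]>.16)&(P[...,1]<.26)
    for lo,hi in((.06,.1),(.11,.128),(.13,.145)):
        q=P[box&(z>lo)&(z<hi)]
        if len(q)<5: continue
        f=cv2.fitLine(q[:,:2].astype(np.float32),cv2.DIST_HUBER,0,.01,.01).ravel()
        print(n,lo,len(q),q.min(0),q.max(0),q.mean(0),"slope dx/dy",f[0]/f[1])
    # tray via red lining / rim : minAreaRect
    hsv=cv2.cvtColor(c["color"],cv2.COLOR_RGB2HSV)
    m=((hsv[...,0]<8)|(hsv[...,0]>170))&(hsv[...,1]>110)&(abs(P[...,0]-.58)<.13)&(abs(P[...,1]-.18)<.14)
    q=P[m];r=cv2.minAreaRect((q[:,:2]*1000).astype(np.float32));print("tray",r,m.sum())
    # lamp
    b=(P[...,0]>.4)&(P[...,0]<.66)&(P[...,1]>-.34)&(P[...,1]<-.05)
    q=P[b&(z>.15)];r=cv2.minAreaRect((q[:,:2]*1000).astype(np.float32));print("lamptop",r,len(q),np.median(q[:,2]))
    q=P[b&(z>.01)&(z<.03)];r=cv2.minAreaRect((q[:,:2]*1000).astype(np.float32));print("foot",r,len(q))
s=cv2.imread("pics/scene0.png");t=cv2.imread("pics/top0.png")
g=lambda a:(255*(a/255.)**0.5).astype(np.uint8)
a=cv2.resize(g(s[125:225,165:265]),(600,600),interpolation=cv2.INTER_CUBIC)
cv2.imwrite("pics/c3.png",a)
cv2.imwrite("pics/c4.png",cv2.resize(g(t[150:225,275:375]),(800,600),interpolation=cv2.INTER_CUBIC))
```

```text
scene 0.06 201 [0.5847 0.1795 0.0595] [0.5989 0.2451 0.099 ] [0.5921 0.2129 0.0794] slope dx/dy 0.14570227
scene 0.11 52 [0.5921 0.1973 0.1092] [0.5994 0.2275 0.1268] [0.5959 0.2128 0.1179] slope dx/dy 0.119785264
scene 0.13 42 [0.5854 0.1975 0.1291] [0.5988 0.2265 0.1349] [0.5929 0.2117 0.1316] slope dx/dy 0.13563244
tray ((583.5379028320312, 179.72674560546875), (170.006591796875, 192.2713623046875), 81.53871154785156) 1872
lamptop ((543.3281860351562, -198.53213500976562), (207.0176239013672, 90.73782348632812), 81.98542785644531) 1065 0.15600081595648474
foot ((536.19287109375, -198.75399780273438), (232.6245574951172, 162.16128540039062), 82.23649597167969) 608
top 0.06 41 [0.5802 0.1787 0.0613] [0.5951 0.2431 0.0986] [0.5866 0.2083 0.0849] slope dx/dy 0.05587285
top 0.11 10 [0.5859 0.1962 0.1126] [0.5979 0.2231 0.1288] [0.5903 0.2073 0.1221] slope dx/dy 0.115343526
top 0.13 31 [0.588  0.1959 0.1317] [0.5972 0.2245 0.1378] [0.5929 0.2101 0.1341] slope dx/dy 0.1328303
tray ((588.1640625, 181.99159240722656), (169.8661651611328, 188.87306213378906), 81.49028015136719) 2009
lamptop ((544.6021728515625, -200.7760467529297), (205.1525115966797, 91.63253784179688), 81.6837387084961) 1416 0.1586116541276732
foot ((537.1588745117188, -201.0603485107422), (231.81190490722656, 161.9596405029297), 82.35618591308594) 913
```

View pics/c3.png

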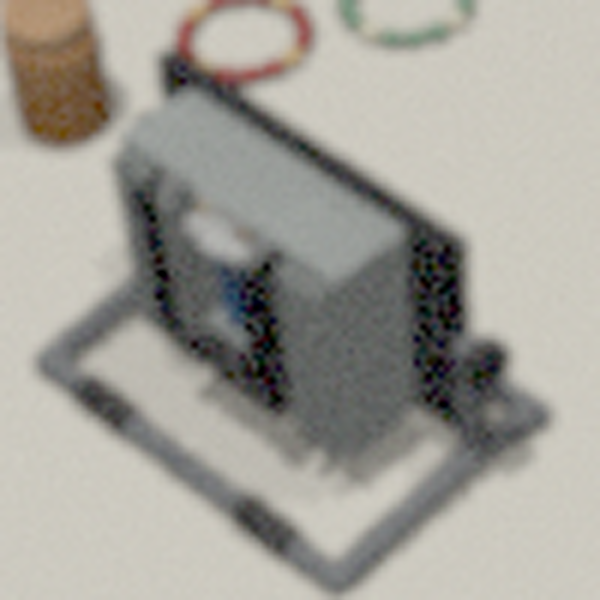

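View pics/c4.png

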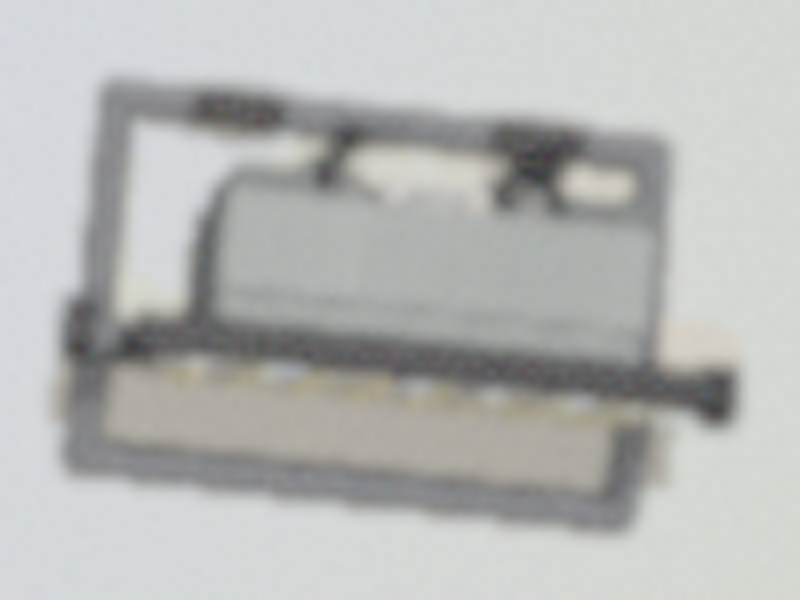

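Run:
```python
from h import *
np.set_printoptions(precision=1,suppress=True,linewidth=150)
a=np.deg2rad(-8.0);R=np.array([[np.cos(a),-np.sin(a)],[np.sin(a),np.cos(a)]])
O=np.array([.5735,-.2045])
for n in("scene","top"):
    c=dict(np.load(n+"0.npz"));P=cloud(c);z=(P[...,2]+(.001 if n=="scene" else -.0012))*1000
    L=(P[...,:2]-O)@R*1000
    col=c["color"].astype(int).sum(-1)
    m=(L[...,0]>-14)&(L[...,0]<30)&(abs(L[...,1])<125)&(z>20)
    print(n)
    for lo,hi in((20,60),(60,100),(100,130),(130,150),(150,170)):
        k=m&(z>lo)&(z<hi)
        ys=L[k][:,1];xs=L[k][:,0];cc=col[k]
        b=np.arange(-120,121,6)
        out=[]
        for i in range(len(b)-1):
            s=(ys>=b[i])&(ys<b[i+1])
            out.append(f"{b[i]}:{np.median(xs[s]):.0f}/{np.median(cc[s]):.0f}" if s.any() else f"{b[i]}:-")
        print(lo,hi,' '.join(out))
    h=(z>150)&(L[...,0]>-80)&(L[...,0]<-18)&(abs(L[...,1])<130)
    print("housing y",np.percentile(L[h][:,1],[0,2,50,98,100]),"x",np.percentile(L[h][:,0],[0,50,100]))
    f=(z>9)&(z<24)&(abs(L[...,1])<135)&(L[...,0]<60)&(L[...,0]>-130)
    print("foot y",np.percentile(L[f][:,1],[0,1,99,100]),"x",np.percentile(L[f][:,0],[0,1,99,100]))
    for side in(-1,1):
        k=f&(L[...,1]*side>95)&(L[...,0]>-5)&(L[...,0]<30);print(side,np.percentile(L[k][:,1],[0,5,50,95,100]))
```

```text
scene
20 60 -120:- -114:-7/212 -108:-11/160 -102:6/116 -96:- -90:- -84:- -78:-5/113 -72:-4/182 -66:-3/116 -60:-3/198 -54:- -48:2/225 -42:-2/63 -36:-0/54 -30:-4/80 -24:-1/59 -18:-5/43 -12:-6/74 -6:-2/56 0:-5/38 6:0/76 12:1/60 18:4/124 24:-14/150 30:5/122 36:-2/90 42:-6/128 48:-4/130 54:-4/119 60:-5/128 66:-8/120 72:-13/134 78:- 84:- 90:- 96:- 102:-1/209 108:5/187 114:-14/142
60 100 -120:- -114:- -108:- -102:- -96:- -90:- -84:- -78:- -72:-3/168 -66:-4/105 -60:-3/74 -54:- -48:- -42:7/46 -36:-0/68 -30:-5/95 -24:-5/93 -18:- -12:-13/110 -6:- 0:- 6:- 12:- 18:- 24:7/54 30:7/26 36:0/28 42:-4/110 48:-3/114 54:-4/113 60:-4/116 66:-8/116 72:-14/118 78:- 84:- 90:- 96:- 102:- 108:- 114:-
100 130 -120:- -114:- -108:- -102:- -96:- -90:- -84:- -78:-5/270 -72:-4/217 -66:-3/120 -60:-2/84 -54:- -48:- -42:8/60 -36:4/55 -30:-5/100 -24:- -18:- -12:- -6:- 0:- 6:- 12:- 18:- 24:7/73 30:8/12 36:0/27 42:-4/110 48:-4/115 54:-4/113 60:-4/114 66:-8/116 72:-12/117 78:- 84:- 90:- 96:- 102:- 108:- 114:-
130 150 -120:- -114:- -108:- -102:- -96:- -90:- -84:- -78:-14/298 -72:-3/209 -66:-3/135 -60:-3/111 -54:-9/134 -48:-
[... 1815 characters left out ...]
/290 30:5/186 36:2/149 42:-5/265 48:-6/273 54:-6/289 60:-6/276 66:-6/288 72:-12/249 78:- 84:- 90:- 96:- 102:- 108:- 114:-
150 170 -120:- -114:- -108:- -102:- -96:- -90:- -84:- -78:-13/302 -72:-10/274 -66:-9/302 -60:-9/313 -54:-7/306 -48:-3/288 -42:1/130 -36:-4/192 -30:-13/311 -24:-12/310 -18:-12/395 -12:-12/388 -6:-12/396 0:-12/386 6:-12/378 12:-12/392 18:-13/341 24:-6/302 30:-2/172 36:2/151 42:-8/273 48:-9/317 54:-8/310 60:-7/292 66:-13/303 72:- 78:- 84:- 90:- 96:- 102:- 108:- 114:-
housing y [-102.7  -91.    -0.7   89.5  102.4] x [-75.2 -49.1 -18. ]
foot y [-117.4 -115.4  113.7  114.5] x [-117.4 -116.7   42.9   44.9]
-1 [-116.8 -115.5 -108.5 -101.1  -97.5]
1 [ 99.1  99.9 107.3 113.9 114.5]
```

Others are about 180 mm tall and 90 mm wide. The tray one is 66 mm wide with its grip top at 135 mm, so it is the smallest and the target. I'll turn the tool to the lamp/cover heading (about -8°).

Request:
servo_tool --rows '[{"tx": -5, "yaw": 0.18}, {"tx": -5, "yaw": 0.18}, {"yaw": 0.18}, {"yaw": 0.18}, {"yaw": 0.18}]' --jaw 60

```text
invalid input
```

```bash
cat > st.py <<'E'
from rig import bot
import numpy as np
np.set_printoptions(precision=4,suppress=True)
s=bot.read_state();R=s["tool_rot"];p=s["position"]
print(s["clock"],"q",s["q"],"F",s["force"],"gap",s["finger_gap"])
a=np.arctan2(R[1,2],R[0,2]);print("pos",p,"zangle deg",np.degrees(a),"tilt",R[:,0])
import sys
if len(sys.argv)>3:
    g=np.array([float(x) for x in sys.argv[1:4]]);print("to goal tool mm",R.T@(g-p)*1000,"yaw to -8deg",a-np.deg2rad(float(sys.argv[4]) if len(sys.argv)>4 else -8))
E
python3 st.py .592 .211 .2
```

```text
0.1 q [ 1.337   0.2606 -0.1393  1.1727  0.      1.5708] F [-0.0581  0.0736 -0.7846] gap 0.9952265061874086
pos [0.1215 0.5101 0.2305] zangle deg 76.60562670690031 tilt [-0.0004 -0.0018 -1.    ]
to goal tool mm [  30.856  -527.0303 -181.9078] yaw to -8deg 1.476646751748658
```

Request:
servo_tool --rows '[{"tx": -5, "ty": 0, "tz": 0, "yaw": 0.18}, {"tx": -5, "ty": 0, "tz": 0, "yaw": 0.18}, {"tx": 0, "ty": 0, "tz": 0, "yaw": 0.18}, {"tx": 0, "ty": 0, "tz": 0, "yaw": 0.18}, {"tx": 0, "ty": 0, "tz": 0, "yaw": 0.18}]' --jaw 60

```text
clock: 0.72
position: [0.1216, 0.5103, 0.2408]
tool_rot: [[-0.0, -0.418, 0.909], [-0.001, 0.909, 0.418], [-1.0, -0.001, -0.001]]
force: [0.4, -0.1, -0.2]
finger_gap: 0.601
```

```bash
python3 st.py .592 .211 .2
```

```text
0.725 q [ 1.337   0.2564 -0.1181  1.1975 -0.      2.4767] F [ 0.418  -0.0932 -0.1701] gap 0.6012737094594256
pos [0.1216 0.5103 0.2408] zangle deg 24.696480039027044 tilt [-0.0002 -0.0011 -1.    ]
to goal tool mm [  41.0287 -468.4701  302.3832] yaw to -8deg 0.5706612304936259
```

Request:
servo_tool --rows '[{"tx": 0, "ty": -40, "tz": 26, "yaw": 0}, {"tx": 0, "ty": -40, "tz": 26, "yaw": 0}, {"tx": 0, "ty": -40, "tz": 26, "yaw": 0}, {"tx": 0, "ty": -40, "tz": 26, "yaw": 0}, {"tx": 0, "ty": -40, "tz": 26, "yaw": 0}]'

```text
clock: 1.35
position: [0.325, 0.3834, 0.241]
tool_rot: [[-0.0, -0.423, 0.906], [-0.0, 0.906, 0.423], [-1.0, -0.0, -0.001]]
force: [-0.1, 0.8, 0.1]
finger_gap: 0.604
```

Request:
servo_tool --rows '[{"tx": 0, "ty": -40, "tz": 26, "yaw": 0}, {"tx": 0, "ty": -40, "tz": 26, "yaw": 0}, {"tx": 0, "ty": -40, "tz": 26, "yaw": 0.0}, {"tx": 0, "ty": -40, "tz": 26, "yaw": 0.0}, {"tx": 0, "ty": -40, "tz": 26, "yaw": 0.0}]'

```text
clock: 1.98
position: [0.5275, 0.2572, 0.2408]
tool_rot: [[-0.001, -0.423, 0.906], [-0.0, 0.906, 0.423], [-1.0, 0.0, -0.001]]
force: [0.2, -0.2, -0.9]
finger_gap: 0.596
```

Request:
servo_tool --rows '[{"tx": 0, "ty": 0, "tz": 0, "yaw": 0.143}, {"tx": 0, "ty": 0, "tz": 0, "yaw": 0.143}, {"tx": 0, "ty": 0, "tz": 0, "yaw": 0.143}, {"tx": 0, "ty": 0, "tz": 0, "yaw": 0.143}, {"tx": 0, "ty": 0, "tz": 0, "yaw": 0}]'

```text
clock: 2.6
position: [0.5262, 0.2582, 0.2408]
tool_rot: [[-0.001, 0.133, 0.991], [-0.0, 0.991, -0.133], [-1.0, -0.001, -0.001]]
force: [0.1, 0.4, 0.1]
finger_gap: 0.602
```

```bash
python3 st.py .592 .211 .15
```

```text
2.6 q [0.4561 0.3635 0.0373 1.2457 0.     2.1603] F [0.0822 0.4008 0.0998] gap 0.6019074454164558
pos [0.5262 0.2582 0.2408] zangle deg -7.642853560183586 tilt [-0.001  -0.0005 -1.    ]
to goal tool mm [ 90.739  -37.9389  71.579 ] yaw to -8deg 0.006233381286572193
```

Request:
servo_tool --rows '[{"tx": 0, "ty": -15, "tz": 24, "yaw": 0.006}, {"tx": 0, "ty": -15, "tz": 24, "yaw": 0}, {"tx": 20, "ty": -8, "tz": 23.5, "yaw": 0}, {"tx": 35, "ty": 0, "tz": 0, "yaw": 0}, {"tx": 35, "ty": 0, "tz": 0, "yaw": 0}]'

```text
clock: 3.22
position: [0.5923, 0.2103, 0.1486]
tool_rot: [[-0.001, 0.14, 0.99], [-0.0, 0.99, -0.14], [-1.0, -0.0, -0.001]]
force: [0.6, 0.3, -0.3]
finger_gap: 0.603
```

```bash
python3 st.py .592 .211 .112
cat > pic.py <<'E'
import sys
from rig import bot
from h import *
x=sys.argv
for n,b in(("scene",x[2]),("top",x[3])):
    c=bot.read_camera(n);np.savez(f"{n}_{x[1]}.npz",**c)
    u0,v0,w=map(int,b.split(","));h=w*3//4
    a=c["color"][v0:v0+h,u0:u0+w,::-1]
    a=(255*(a/255.)**0.55).astype(np.uint8)
    cv2.imwrite(f"pics/{n}_{x[1]}.png",cv2.resize(a,(560,420),interpolation=cv2.INTER_CUBIC))
E
python3 pic.py a 280,200,100 140,120,100; python3 -c "
import cv2,numpy as np
cv2.imwrite('pics/a.png',np.vstack([cv2.imread('pics/scene_a.png')[:,:],cv2.imread('pics/top_a.png')])[:, :])
im=np.hstack([cv2.imread('pics/scene_a.png'),cv2.imread('pics/top_a.png')]);cv2.imwrite('pics/a.png',cv2.resize(im,(800,300)))"
```

```text
3.225 q [ 0.3411  0.4788 -0.0209  1.0723  0.0002  2.0521] F [ 0.6349  0.2718 -0.2705] gap 0.602648641265925
pos [0.5923 0.2103 0.1486] zangle deg -8.029576190693481 tilt [-0.0012 -0.0001 -1.    ]
to goal tool mm [36.6327  0.6238 -0.3013] yaw to -8deg -0.000516201907798941
```

View pics/a.png

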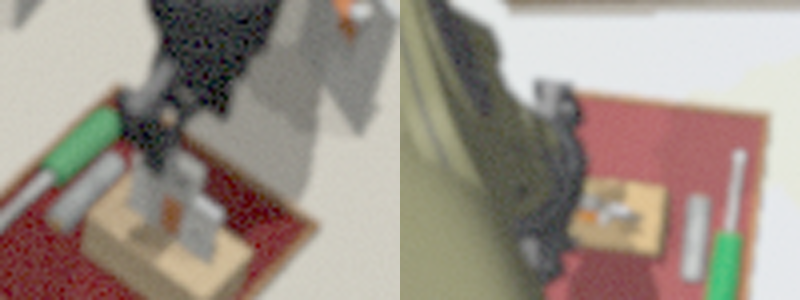

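```bash
python3 - <<'E'
from h import *
c=dict(np.load("scene_a.npz"))
for P in((.592,.2103,.1486),(.592+.0255,.2103-.0036,.155),(.592-.0255,.2103+.0036,.155),(.592,.211,.135)):
    print(proj(c,P), [ (proj(c,P)[0]-280)*4,(proj(c,P)[1]-200)*4])
P=cloud(c);m=(P[...,2]>.14)&(P[...,2]<.19)&(abs(P[...,0]-.592)<.08)&(abs(P[...,1]-.21)<.06)
q=P[m];a=np.deg2rad(-8);R=np.array([[np.cos(a),-np.sin(a)],[np.sin(a),np.cos(a)]])
L=(q[:,:2]-[.5923,.2103])@R*1000
for lo in(10,20,30):
    k=(L[:,0]>lo)&(L[:,0]<lo+10)
    if k.any():print(lo,k.sum(),np.percentile(L[k][:,1],[0,10,50,90,100]),q[k][:,2].min())
E
python3 -c "
import cv2,numpy as np
a=np.load('scene_a.npz')['color'][195:265,290:380,::-1]
cv2.imwrite('pics/a2.png',cv2.resize((255*(a/255.)**.4).astype(np.uint8),(770,600),interpolation=2))"
```

```text
(np.float64(325.48135320302947), np.float64(235.98782556526953)) [np.float64(181.92541281211788), np.float64(143.95130226107813)]
(np.float64(319.30738660097114), np.float64(240.92269096014428)) [np.float64(157.22954640388457), np.float64(163.69076384057712)]
(np.float64(332.08674112834956), np.float64(228.12594905205586)) [np.float64(208.34696451339823), np.float64(112.50379620822343)]
(np.float64(325.1230132140645), np.float64(239.3429917298827)) [np.float64(180.49205285625794), np.float64(157.3719669195308)]
20 8 [ 7.37122433 10.87476572 12.7382874  13.49091424 13.67577699] 0.15656475996762775
30 40 [-4.60638895 -0.74235987  8.90577652 12.0456113  13.46775027] 0.1545111877137877
```

View pics/a2.png

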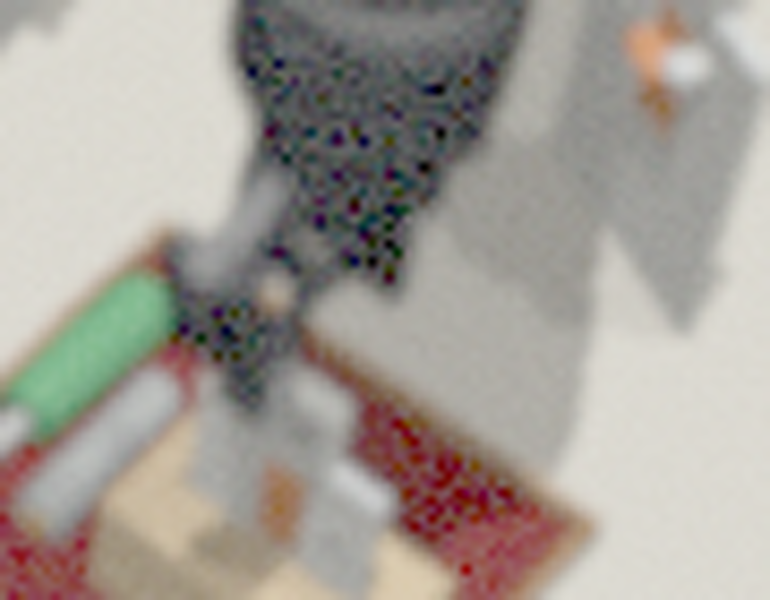

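Request:
servo_tool --rows '[{"tx": 12, "ty": 0.6, "tz": 0, "yaw": 0}, {"tx": 12, "ty": 0, "tz": 0, "yaw": 0}, {"tx": 12.6, "ty": 0, "tz": 0, "yaw": 0}, {"tx": 0, "ty": 0, "tz": 0, "yaw": 0}]'

```text
clock: 3.82
position: [0.5914, 0.2112, 0.1137]
tool_rot: [[-0.002, 0.14, 0.99], [-0.001, 0.99, -0.14], [-1.0, -0.001, -0.002]]
force: [-0.8, -0.2, 0.0]
finger_gap: 0.6
```

Request:
servo_tool --rows '[{"tx": 0, "ty": 0, "tz": 0, "yaw": 0}, {"tx": 0, "ty": 0, "tz": 0, "yaw": 0}, {"tx": 0, "ty": 0, "tz": 0, "yaw": 0}, {"tx": 0, "ty": 0, "tz": 0, "yaw": 0}, {"tx": 0, "ty": 0, "tz": 0, "yaw": 0}]' --jaw 0 --squeeze 40

```text
clock: 4.45
position: [0.5925, 0.2116, 0.1155]
tool_rot: [[0.001, 0.141, 0.99], [0.001, 0.99, -0.141], [-1.0, 0.001, 0.001]]
force: [-0.4, 0.3, 4.9]
finger_gap: 0.105
```

Request:
servo_tool --rows '[{"tx": 0, "ty": 0, "tz": 0, "yaw": 0}, {"tx": 0, "ty": 0, "tz": 0, "yaw": 0}, {"tx": 0, "ty": 0, "tz": 0, "yaw": 0}]'

```text
clock: 4.82
position: [0.5925, 0.2116, 0.1154]
tool_rot: [[0.001, 0.141, 0.99], [0.001, 0.99, -0.141], [-1.0, 0.001, 0.001]]
force: [-0.6, -0.2, 5.3]
finger_gap: 0.105
```

```bash
python3 st.py .592 .211 .112
```

```text
4.825 q [ 0.343   0.5001 -0.0756  0.994   0.0002  2.0547] F [-0.56   -0.2393  5.2688] gap 0.10462451885763224
pos [0.5925 0.2116 0.1154] zangle deg -8.076906074976304 tilt [ 0.0011  0.0006 -1.    ]
to goal tool mm [ 3.4298 -0.6965 -0.3897] yaw to -8deg -0.0013422642231221138
```

Request:
servo_tool --rows '[{"tx": -6, "ty": 0, "tz": 0, "yaw": 0}, {"tx": -10, "ty": 0, "tz": 0, "yaw": 0}, {"tx": -12, "ty": 0, "tz": 0, "yaw": 0}, {"tx": -12, "ty": 0, "tz": 0, "yaw": 0}, {"tx": -15, "ty": 0, "tz": 0, "yaw": 0}]'

```text
clock: 5.45
position: [0.5921, 0.2114, 0.1707]
tool_rot: [[-0.0, 0.141, 0.99], [0.0, 0.99, -0.141], [-1.0, 0.0, -0.0]]
force: [0.4, -0.2, -1.1]
finger_gap: 0.104
```

Request:
servo_tool --rows '[{"tx": -25, "ty": 0, "tz": 0, "yaw": 0}, {"tx": -30, "ty": 0, "tz": 0, "yaw": 0}, {"tx": -35, "ty": 0, "tz": 0, "yaw": 0}, {"tx": -30, "ty": 0, "tz": 0, "yaw": 0}, {"tx": -15, "ty": 0, "tz": 0, "yaw": 0}]'

```text
clock: 6.08
position: [0.5927, 0.2116, 0.3079]
tool_rot: [[0.004, 0.141, 0.99], [0.001, 0.99, -0.141], [-1.0, 0.002, 0.003]]
force: [0.7, 0.2, -1.1]
finger_gap: 0.104
```

```bash
python3 st.py .5765 -.205 .302
python3 pic.py b 250,100,160 100,60,240; python3 -c "
import cv2,numpy as np
im=np.hstack([cv2.imread('pics/scene_b.png'),cv2.imread('pics/top_b.png')]);cv2.imwrite('pics/b.png',cv2.resize(im,(800,300)))"
```

```text
6.075 q [ 0.3429  0.4318  0.3166  1.4517 -0.      2.0547] F [ 0.7489  0.2291 -1.1041] gap 0.10437430045319654
pos [0.5927 0.2116 0.3079] zangle deg -8.079424198379385 tilt [ 0.0037  0.0013 -1.    ]
to goal tool mm [   5.2854 -414.7576   42.4483] yaw to -8deg -0.0013862137674774122
```

View pics/b.png

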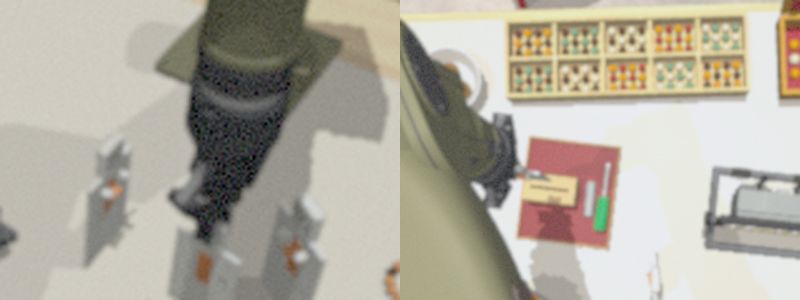

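Request:
servo_tool --rows '[{"tx": 0, "ty": -25, "tz": 2, "yaw": 0}, {"tx": 0, "ty": -45, "tz": 4, "yaw": 0}, {"tx": 0, "ty": -50, "tz": 5, "yaw": 0}, {"tx": 0, "ty": -50, "tz": 5, "yaw": 0}, {"tx": 0, "ty": -50, "tz": 5, "yaw": 0}]'

```text
clock: 6.8
position: [0.5805, -0.0121, 0.3038]
tool_rot: [[-0.002, 0.141, 0.99], [-0.001, 0.99, -0.141], [-1.0, -0.001, -0.002]]
force: [1.3, -0.3, 0.1]
finger_gap: 0.105
```

Request:
servo_tool --rows '[{"tx": 0, "ty": -50, "tz": 5, "yaw": 0}, {"tx": 0, "ty": -50, "tz": 5, "yaw": 0}, {"tx": 0, "ty": -45, "tz": 5, "yaw": 0}, {"tx": 0, "ty": -35, "tz": 4, "yaw": 0}, {"tx": 0, "ty": -14, "tz": 2, "yaw": 0}]'

```text
clock: 7.42
position: [0.5739, -0.2069, 0.3036]
tool_rot: [[-0.002, 0.144, 0.99], [0.0, 0.99, -0.144], [-1.0, 0.0, -0.002]]
force: [-0.5, 0.5, -0.1]
finger_gap: 0.106
```

Request:
servo_tool --rows '[{"tx": 0, "ty": 0, "tz": 0, "yaw": 0}, {"tx": 0, "ty": 0, "tz": 0, "yaw": 0}]'

```text
clock: 7.68
position: [0.5753, -0.2034, 0.3046]
tool_rot: [[-0.001, 0.14, 0.99], [0.001, 0.99, -0.14], [-1.0, 0.001, -0.001]]
force: [0.0, -0.4, -0.7]
finger_gap: 0.102
```

```bash
python3 st.py .5765 -.205 .302
python3 pic.py c 165,60,140 250,130,140; python3 -c "
import cv2,numpy as np
im=np.hstack([cv2.imread('pics/scene_c.png'),cv2.imread('pics/top_c.png')]);cv2.imwrite('pics/c.png',cv2.resize(im,(800,300)))"
```

```text
7.675 q [-0.3401  0.3982  0.2548  1.4282  0.0005  1.3708] F [ 0.0141 -0.409  -0.7177] gap 0.10226924390003554
pos [ 0.5753 -0.2034  0.3046] zangle deg -8.02366704710186 tilt [-0.0005  0.0008 -1.    ]
to goal tool mm [ 2.5568 -1.4623  1.4369] yaw to -8deg -0.00041306789615203066
```

View pics/scene_c.png

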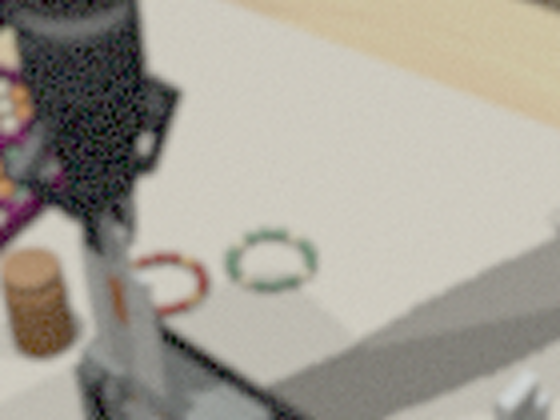

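View pics/top_c.png

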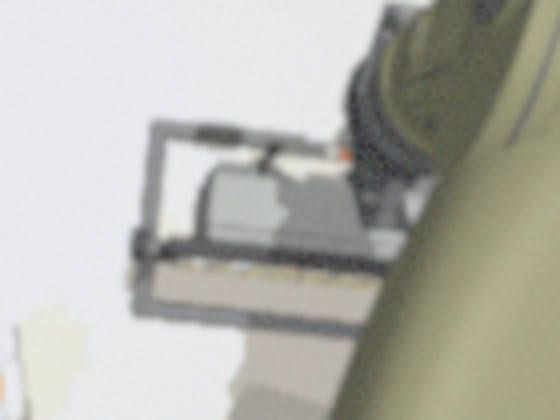

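Run:
```python
from h import *
np.set_printoptions(precision=1,suppress=True,linewidth=160)
a=np.deg2rad(-8.0);R=np.array([[np.cos(a),-np.sin(a)],[np.sin(a),np.cos(a)]])
O=np.array([.5735,-.2045])
def W(x,y,z): return np.r_[O+R@np.array([x,y])/1000,z/1000]
c=dict(np.load("scene0.npz"));img=c["color"].astype(np.float32)
# rectify plane x'=8 : y from -90..90, z 0..170, 3px/mm, (homography)
src=[(-90,170),(90,170),(90,0),(-90,0)]
for X in(8,):
    p=np.float32([np.array(proj(c,W(X,y,z-1))) for y,z in src])
    d=np.float32([(0,0),(720,0),(720,510*4/3),(0,510*4/3)])
    # seen from outside (+x) : y to the right is toward viewer's right
    H=cv2.getPerspectiveTransform(p,d);w=cv2.warpPerspective(img,H,(720,600))
    w=(255*(w/255)**.5).astype(np.uint8)[...,::-1].copy()
    for y in range(-80,81,20): cv2.line(w,((y+90)*4,0),((y+90)*4,8 if y else 40),(0,0,255),1)
    cv2.imwrite("pics/rect0.png",w)
# cover in scene_c
c=dict(np.load("scene_c.npz"));P=cloud(c);z=(P[...,2]+.001)*1000;L=(P[...,:2]-O)@R*1000
m=(abs(L[...,0])<30)&(abs(L[...,1])<60)&(z>170)&(z<300)
q=np.c_[L[m],z[m]]
for lo in range(180,300,10):
    k=q[(q[:,2]>lo)&(q[:,2]<lo+10)]
    if len(k)>3:print(lo,len(k),"y",np.percentile(k[:,1],[0,4,96,100]),"x",np.percentile(k[:,0],[0,10,50,90,100]),"slope",np.polyfit(k[:,1],k[:,0],1)[0])
```

```text
190 36 y [-32.3 -29.   33.2  34.1] x [-2.1  0.4  1.3  2.3  3.4] slope -0.004711783357541231
200 41 y [-32.5 -29.3  35.3  36.9] x [-1.7 -0.2  1.6  2.8  4.1] slope -0.0035044835631568533
210 42 y [-31.1 -28.1  33.2  34.5] x [-1.8  0.3  1.6  2.8  4.8] slope -0.008493348052268737
220 44 y [-31.6 -26.8  33.   33.3] x [-2.4  0.4  1.7  3.1  3.5] slope -0.028738747577331872
230 44 y [-30.3 -26.3  34.7  36.1] x [-1.7  0.3  1.7  3.3  4.5] slope -0.015424672456836295
240 46 y [-32.5 -28.9  34.4  35.1] x [-1.2  0.   1.7  2.7  4.3] slope -0.013467107333063283
250 45 y [-29.8 -29.4  34.4  36.9] x [-2.8  0.3  1.7  2.5  3.4] slope 0.0036579213722562013
260 46 y [-29.6 -28.4  33.9  34.3] x [-0.4  0.3  1.7  3.1  3.7] slope -0.0063034067544777425
270 49 y [-29.  -27.9  35.   37.2] x [-2.9  0.4  1.6  2.9  3.9] slope -0.004063028177875905
280 41 y [-30.8 -29.1  34.8  36.9] x [0.4 1.  2.  3.  3.4] slope -0.007013916867764407
290 28 y [-30.4  -4.9  33.2  36.4] x [-1.7 -0.9  2.9  6.5  8.2] slope -0.0841909616640713
```

View pics/rect0.png

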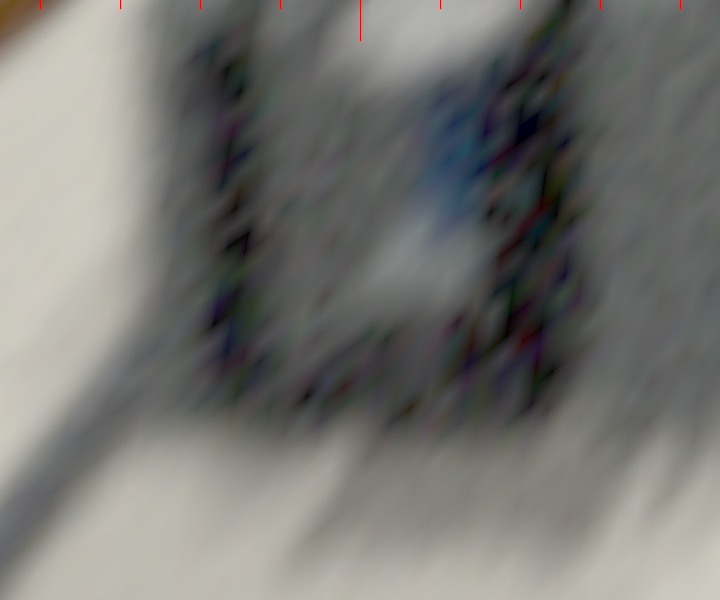

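Request:
servo_tool --rows '[{"tx": 0, "ty": -1.6, "tz": 1.1, "yaw": 0}, {"tx": 8, "ty": -1.6, "tz": 1.1, "yaw": 0}, {"tx": 10, "ty": 0, "tz": 0, "yaw": 0}, {"tx": 8, "ty": 0, "tz": 0, "yaw": 0}, {"tx": 0, "ty": 0, "tz": 0, "yaw": 0}]'

```text
clock: 8.4
position: [0.5766, -0.2077, 0.2774]
tool_rot: [[-0.002, 0.141, 0.99], [0.001, 0.99, -0.141], [-1.0, 0.001, -0.002]]
force: [-0.2, 0.5, -1.1]
finger_gap: 0.107
```

```bash
python3 st.py .5765 -.205 .175
python3 pic.py d 165,80,100 270,140,100
cat > cov.py <<'E'
import sys
from h import *
np.set_printoptions(precision=1,suppress=True,linewidth=160)
a=np.deg2rad(-8.0);R=np.array([[np.cos(a),-np.sin(a)],[np.sin(a),np.cos(a)]])
O=np.array([.5735,-.2045])
c=dict(np.load(sys.argv[1]));P=cloud(c);z=(P[...,2]+.001)*1000;L=(P[...,:2]-O)@R*1000
m=(abs(L[...,0])<30)&(abs(L[...,1])<60)&(z>160)&(z<300)
q=np.c_[L[m],z[m]]
for lo in range(160,300,10):
    k=q[(q[:,2]>lo)&(q[:,2]<lo+10)]
    if len(k)>3:print(lo,len(k),"y",np.percentile(k[:,1],[0,4,96,100]),"x",np.percentile(k[:,0],[0,10,50,90,100]),"slope",np.polyfit(k[:,1],k[:,0],1)[0])
E
python3 cov.py scene_d.npz
```

```text
8.4 q [-0.3457  0.4056  0.1969  1.3645  0.      1.3661] F [-0.2061  0.5457 -1.1488] gap 0.10723043034252182
pos [ 0.5766 -0.2077  0.2774] zangle deg -8.082496742130962 tilt [-0.0023  0.0008 -1.    ]
to goal tool mm [102.4095   2.5727  -0.1848] yaw to -8deg -0.0014398397723540124
160 23 y [-31.  -27.4  41.6  46.9] x [-22.3  -1.8   2.9   3.8   4.8] slope -0.14174950672554626
170 39 y [-36.4 -32.7  28.9  30. ] x [-0.7  2.3  3.4  4.7  5.5] slope -0.006345861317713442
180 39 y [-36.3 -32.4  30.8  32. ] x [-3.   2.2  3.2  4.7  5.6] slope -0.014414491811862109
190 44 y [-36.5 -31.   29.1  31.2] x [0.5 2.  3.7 4.9 5.5] slope -0.014902105416248422
200 40 y [-34.5 -31.2  27.5  29.2] x [-0.2  1.9  3.4  4.5  4.9] slope -0.020957874393293368
210 43 y [-35.3 -34.1  31.4  32.4] x [1.5 1.8 3.5 4.7 5.5] slope 0.0072744131211368865
220 42 y [-33.4 -30.4  30.5  32. ] x [1.8 2.4 3.4 4.8 5.8] slope 0.01236310058951247
230 43 y [-35.7 -32.9  31.6  34.2] x [0.7 2.2 3.4 5.2 6.4] slope 0.00505474323353882
240 46 y [-33.5 -30.7  28.7  30.4] x [0.3 2.5 3.8 5.8 6.3] slope -0.0019171616120997222
250 43 y [-35.2 -34.   30.3  30.7] x [-0.6  1.9  3.6  4.9  5.7] slope -0.006513284210957683
260 29 y [-31.9 -11.7  29.8  30.4] x [-1.4  0.7  3.7  7.   8.3] slope -0.0633047534748453
270 15 y [ 0.9  3.8 13.1 13.2] x [-6.8 -0.7  7.5 14.3 15. ] slope -0.8431089740053247
280 35 y [-5.3 -0.3 13.  14.2] x [-16.   -7.    7.6  19.5  20.6] slope -1.1150524126532173
290 54 y [-6.8 -4.9 12.4 13.2] x [-13.6  -6.3   8.   21.   22.6] slope -0.9079771743128728
```

View pics/scene_d.png

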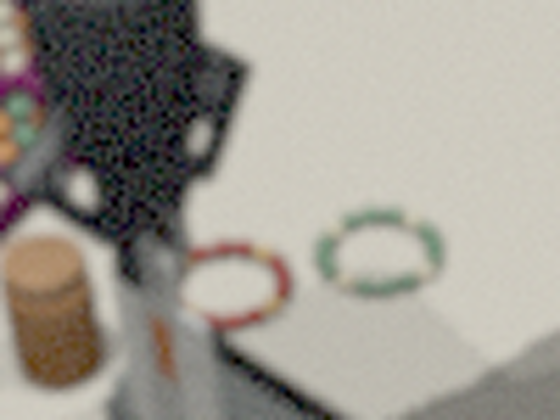

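Request:
servo_tool --rows '[{"tx": 2, "ty": 1, "tz": 0.5, "yaw": 0}, {"tx": 2, "ty": 0, "tz": 0, "yaw": 0}, {"tx": 2, "ty": 0, "tz": 0, "yaw": 0}, {"tx": 2, "ty": 0, "tz": 0, "yaw": 0}, {"tx": 2, "ty": 0, "tz": 0, "yaw": 0}]'

```text
clock: 9.12
position: [0.5779, -0.207, 0.2685]
tool_rot: [[-0.0, 0.141, 0.99], [0.0, 0.99, -0.141], [-1.0, 0.0, -0.0]]
force: [0.2, 0.5, -0.1]
finger_gap: 0.106
```

```bash
python3 st.py .5765 -.205 .175
python3 pic.py e 175,120,60 270,140,100
```

```text
9.125 q [-0.344   0.4066  0.1758  1.34    0.      1.3679] F [ 0.1551  0.4978 -0.0993] gap 0.10561784455888801
pos [ 0.5779 -0.207   0.2685] zangle deg -8.08251947332237 tilt [-0.0001  0.     -1.    ]
to goal tool mm [93.5386  1.7674 -1.6197] yaw to -8deg -0.0014402365064869749
```

View pics/scene_e.png

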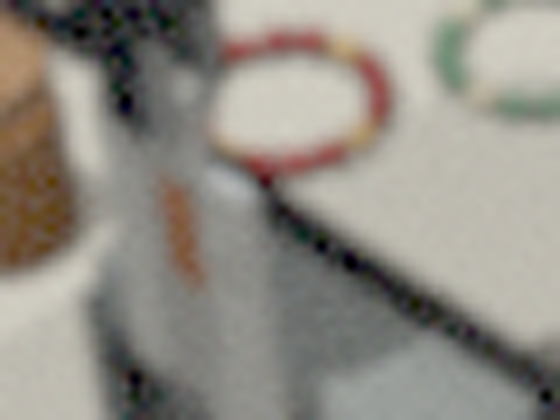

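Request:
servo_tool --rows '[{"tx": 2, "ty": 0, "tz": 0, "yaw": 0}, {"tx": 2, "ty": 0, "tz": 0, "yaw": 0}, {"tx": 1, "ty": 0, "tz": 0, "yaw": 0}]'

```text
clock: 9.6
position: [0.5778, -0.207, 0.2635]
tool_rot: [[-0.0, 0.141, 0.99], [0.0, 0.99, -0.141], [-1.0, 0.0, -0.0]]
force: [-0.6, 0.1, -0.1]
finger_gap: 0.105
```

```bash
python3 st.py .5765 -.205 .175
python3 pic.py f 175,140,60 270,140,100;python3 cov.py scene_f.npz | head -8
```

```text
9.6 q [-0.3439  0.4074  0.1641  1.3277 -0.      1.3679] F [-0.6129  0.1016 -0.0771] gap 0.10469599209785743
pos [ 0.5778 -0.207   0.2635] zangle deg -8.07954063474165 tilt [-0.0002  0.0001 -1.    ]
to goal tool mm [88.497   1.7463 -1.5505] yaw to -8deg -0.0013882459653679624
160 41 y [-35.5 -32.3  36.1  41. ] x [-22.    3.    4.6   5.8   7.9] slope -0.11022266145196294
170 39 y [-32.7 -31.8  31.1  31.3] x [1.8 3.3 4.9 5.9 6.8] slope -0.00741815275297293
180 41 y [-33.4 -29.5  30.6  31.8] x [1.1 4.  4.8 6.2 7. ] slope -0.012040352849884419
190 42 y [-33.1 -30.8  30.1  31.3] x [1.9 3.5 5.  6.  7.1] slope -1.017397801765358e-05
200 43 y [-33.6 -31.2  30.2  31.8] x [0.6 3.6 4.5 5.6 6.4] slope -0.019160805759335268
210 43 y [-33.3 -32.1  30.6  32.1] x [1.3 3.5 4.9 6.3 6.5] slope 0.00025642376692624797
220 40 y [-32.8 -30.4  29.1  32.4] x [1.  3.3 4.7 6.  6.5] slope -0.011225214706328404
230 47 y [-33.6 -31.6  31.6  32. ] x [1.8 2.9 4.8 6.1 7.2] slope -0.01371852616304591
```

View pics/scene_f.png

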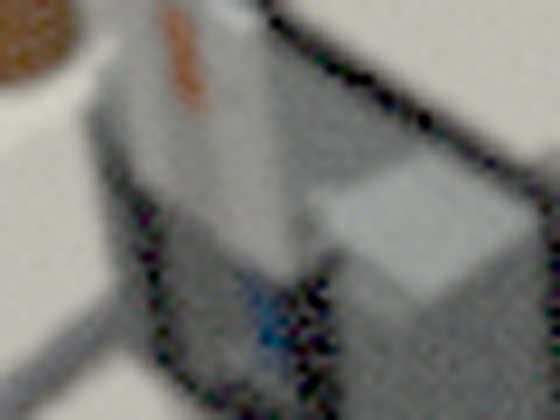

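Request:
servo_tool --rows '[{"tx": 1, "ty": 0, "tz": -0.7, "yaw": 0}, {"tx": 2, "ty": 0, "tz": 0, "yaw": 0}, {"tx": 2, "ty": 0, "tz": 0, "yaw": 0}]'

```text
clock: 10.07
position: [0.5772, -0.2069, 0.2586]
tool_rot: [[0.0, 0.141, 0.99], [-0.0, 0.99, -0.141], [-1.0, -0.0, 0.0]]
force: [0.1, 0.5, -0.5]
finger_gap: 0.107
```

Request:
servo_tool --rows '[{"tx": 2, "ty": 0, "tz": 0, "yaw": 0}, {"tx": 2, "ty": 0, "tz": 0, "yaw": 0}]'

```text
clock: 10.32
position: [0.5772, -0.2069, 0.2545]
tool_rot: [[-0.0, 0.141, 0.99], [0.0, 0.99, -0.141], [-1.0, 0.0, -0.0]]
force: [-0.6, 0.5, -0.2]
finger_gap: 0.107
```

Request:
servo_tool --rows '[{"tx": 2, "ty": 0, "tz": 0, "yaw": 0}, {"tx": 2, "ty": 0, "tz": 0, "yaw": 0}]'

```text
clock: 10.58
position: [0.5768, -0.2068, 0.2505]
tool_rot: [[-0.001, 0.141, 0.99], [0.0, 0.99, -0.141], [-1.0, -0.0, -0.001]]
force: [-0.9, 0.2, 0.1]
finger_gap: 0.108
```

```bash
python3 st.py .5765 -.205 .175
python3 pic.py g 175,140,60 270,140,100;python3 cov.py scene_g.npz | head -8
```

```text
10.575 q [-0.3442  0.4086  0.1323  1.2954 -0.0002  1.3676] F [-0.9343  0.1625  0.139 ] gap 0.10771202455412862
pos [ 0.5768 -0.2068  0.2505] zangle deg -8.077141452994843 tilt [-0.0008  0.0001 -1.    ]
to goal tool mm [75.4637  1.7408 -0.4953] yaw to -8deg -0.0013463723445324427
160 46 y [-31.3 -28.7  31.7  40.2] x [-15.8   0.1   3.4   4.7   5.4] slope -0.0940883589862446
170 36 y [-35.  -31.6  29.8  30.8] x [-0.3  2.3  3.3  4.4  6.2] slope -0.016764767463200308
180 43 y [-33.  -31.7  30.5  33.6] x [0.8 2.3 3.4 4.6 6.4] slope 0.001592227360766559
190 38 y [-36.3 -32.3  32.8  33.9] x [1.4 2.  3.4 4.4 5.2] slope -0.0036336411021152164
200 42 y [-34.6 -29.4  29.9  31.6] x [0.6 2.2 3.4 5.1 6.3] slope -5.9239565407204075e-05
210 44 y [-34.1 -30.8  30.6  31.6] x [-1.1  1.7  3.5  4.6  5.7] slope -0.014290478345125718
220 40 y [-32.  -30.6  31.3  32.4] x [1.3 2.6 3.8 4.9 5.6] slope -0.001529248840738473
230 31 y [-34.6 -30.   30.9  32.7] x [-1.   1.1  3.6  5.2  7. ] slope -0.030356747774246712
```

View pics/scene_g.png

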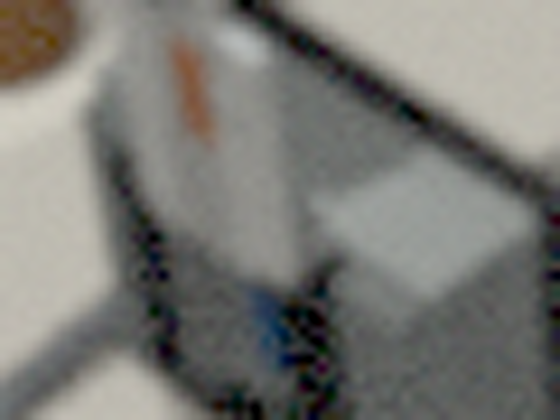

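Request:
servo_tool --rows '[{"tx": 2, "ty": 0, "tz": -0.5, "yaw": 0}, {"tx": 2, "ty": 0, "tz": 0, "yaw": 0}]'

```text
clock: 10.92
position: [0.5766, -0.2068, 0.2466]
tool_rot: [[-0.0, 0.141, 0.99], [-0.0, 0.99, -0.141], [-1.0, -0.0, -0.0]]
force: [-0.7, 0.6, -0.8]
finger_gap: 0.101
```

Request:
servo_tool --rows '[{"tx": 2, "ty": 0, "tz": 0, "yaw": 0}, {"tx": 2, "ty": 0, "tz": 0, "yaw": 0}]'

```text
clock: 11.18
position: [0.5766, -0.2068, 0.2425]
tool_rot: [[-0.0, 0.141, 0.99], [0.0, 0.99, -0.141], [-1.0, -0.0, -0.0]]
force: [-0.5, -0.3, -0.1]
finger_gap: 0.107
```

Request:
servo_tool --rows '[{"tx": 2, "ty": 0, "tz": 0, "yaw": 0}, {"tx": 2, "ty": 0, "tz": 0, "yaw": 0}]'

```text
clock: 11.42
position: [0.5766, -0.2068, 0.2385]
tool_rot: [[-0.0, 0.141, 0.99], [0.0, 0.99, -0.141], [-1.0, -0.0, -0.0]]
force: [-0.1, -0.5, -0.6]
finger_gap: 0.107
```

```bash
python3 st.py .5765 -.205 .175
```

```text
11.425 q [-0.3443  0.4107  0.1048  1.2651 -0.0001  1.3675] F [-0.0648 -0.4678 -0.6146] gap 0.10691622851597916
pos [ 0.5766 -0.2068  0.2385] zangle deg -8.078345298035808 tilt [-0.0002  0.     -1.    ]
to goal tool mm [63.5203  1.7376 -0.3671] yaw to -8deg -0.001367383404181105
```

Request:
servo_tool --rows '[{"tx": 2, "ty": 0, "tz": 0, "yaw": 0}, {"tx": 2, "ty": 0, "tz": 0, "yaw": 0}, {"tx": 2, "ty": 0, "tz": 0, "yaw": 0}, {"tx": 2, "ty": 0, "tz": 0, "yaw": 0}]'

```text
clock: 11.92
position: [0.5766, -0.2068, 0.2306]
tool_rot: [[-0.0, 0.14, 0.99], [-0.0, 0.99, -0.14], [-1.0, -0.0, -0.0]]
force: [-2.1, 0.8, 0.3]
finger_gap: 0.103
```

Request:
servo_tool --rows '[{"tx": 2, "ty": 0, "tz": 0, "yaw": 0}, {"tx": 2, "ty": 0, "tz": 0, "yaw": 0}, {"tx": 2, "ty": 0, "tz": 0, "yaw": 0}, {"tx": 2, "ty": 0, "tz": 0, "yaw": 0}]'

```text
clock: 12.42
position: [0.5766, -0.2068, 0.2226]
tool_rot: [[-0.0, 0.141, 0.99], [-0.0, 0.99, -0.141], [-1.0, -0.0, -0.0]]
force: [-3.1, -0.3, -0.1]
finger_gap: 0.107
```

Request:
servo_tool --rows '[{"tx": 2, "ty": 0, "tz": 0, "yaw": 0}, {"tx": 2, "ty": 0, "tz": 0, "yaw": 0}, {"tx": 2, "ty": 0, "tz": 0, "yaw": 0}, {"tx": 2, "ty": 0, "tz": 0, "yaw": 0}]'

```text
clock: 12.92
position: [0.5766, -0.2068, 0.2145]
tool_rot: [[-0.0, 0.141, 0.99], [-0.0, 0.99, -0.141], [-1.0, -0.0, -0.0]]
force: [-1.4, -0.2, 0.1]
finger_gap: 0.102
```

Request:
servo_tool --rows '[{"tx": 2, "ty": 0, "tz": 0, "yaw": 0}, {"tx": 2, "ty": 0, "tz": 0, "yaw": 0}, {"tx": 2, "ty": 0, "tz": 0, "yaw": 0}, {"tx": 2, "ty": 0, "tz": 0, "yaw": 0}]'

```text
clock: 13.42
position: [0.5766, -0.2068, 0.2066]
tool_rot: [[-0.0, 0.141, 0.99], [0.0, 0.99, -0.141], [-1.0, -0.0, -0.0]]
force: [-1.7, 0.8, -0.7]
finger_gap: 0.108
```

Request:
servo_tool --rows '[{"tx": 2, "ty": 0, "tz": 0, "yaw": 0}, {"tx": 2, "ty": 0, "tz": 0, "yaw": 0}, {"tx": 2, "ty": 0, "tz": 0, "yaw": 0}, {"tx": 2, "ty": 0, "tz": 0, "yaw": 0}]'

```text
clock: 13.92
position: [0.5766, -0.2068, 0.1986]
tool_rot: [[-0.0, 0.141, 0.99], [0.0, 0.99, -0.141], [-1.0, 0.0, -0.0]]
force: [-2.4, -0.5, -0.2]
finger_gap: 0.106
```

```bash
python3 st.py .5765 -.205 .175; python3 pic.py i 165,120,80 270,140,100;python3 cov.py scene_i.npz | head -8
```

```text
13.925 q [-0.3443  0.4249  0.0231  1.1693 -0.      1.3675] F [-2.4388 -0.5378 -0.2141] gap 0.1063227804693446
pos [ 0.5766 -0.2068  0.1986] zangle deg -8.077265373924593 tilt [-0.0002  0.     -1.    ]
to goal tool mm [23.5535  1.734  -0.3288] yaw to -8deg -0.0013485351727687278
160 47 y [-38.3 -32.5  31.   55.4] x [-29.6 -11.1   3.3   4.5   5.5] slope -0.15693839105811883
170 38 y [-34.6 -31.3  31.5  33. ] x [-8.7  2.6  3.6  4.4  6.3] slope -0.009603445171805787
180 22 y [-32.1 -29.6  31.4  31.4] x [0.1 0.2 3.1 5.5 8.2] slope -0.04737207854706676
190 12 y [ 5.   6.  15.9 16.2] x [-0.7  1.2  7.   9.4 12.6] slope -0.33478777813926175
200 29 y [-3.6 -2.8 13.  13.3] x [-11.4  -3.9   9.4  20.4  21.1] slope -1.1654105888121595
210 43 y [-6.4 -4.  13.6 14.3] x [-14.1  -7.1   3.9  19.7  21.6] slope -0.585139871174208
220 38 y [-4.3 -1.4 13.  13.4] x [-15.9 -10.2  11.   20.9  22.3] slope -0.5990869746736035
230 33 y [-3.3 -0.7 12.8 13.2] x [-13.6  -7.8  -1.7  20.9  22.6] slope 0.38773265043739097
```

View pics/scene_i.png

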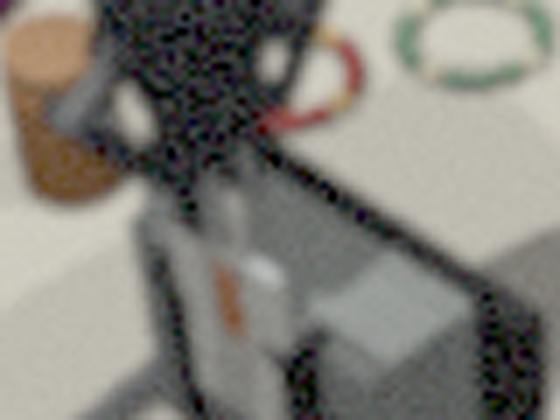

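Request:
servo_tool --rows '[{"tx": 1.5, "ty": 0, "tz": -0.4, "yaw": 0}, {"tx": 1.5, "ty": 0, "tz": 0, "yaw": 0}, {"tx": 1.5, "ty": 0, "tz": 0, "yaw": 0}]'

```text
clock: 14.4
position: [0.5765, -0.2068, 0.1942]
tool_rot: [[0.0, 0.141, 0.99], [-0.0, 0.99, -0.141], [-1.0, -0.0, 0.0]]
force: [-2.3, 0.5, 0.9]
finger_gap: 0.102
```

Request:
servo_tool --rows '[{"tx": 1, "ty": 0, "tz": 0, "yaw": 0}, {"tx": 1, "ty": 0, "tz": 0, "yaw": 0}]'

```text
clock: 14.65
position: [0.5764, -0.2067, 0.1922]
tool_rot: [[0.0, 0.14, 0.99], [-0.0, 0.99, -0.14], [-1.0, -0.0, 0.0]]
force: [-1.9, 0.1, -0.6]
finger_gap: 0.107
```

Request:
servo_tool --rows '[{"tx": 1, "ty": 0, "tz": 0, "yaw": 0}, {"tx": 1, "ty": 0, "tz": 0, "yaw": 0}]'

```text
clock: 14.9
position: [0.5764, -0.2068, 0.1902]
tool_rot: [[0.0, 0.141, 0.99], [-0.0, 0.99, -0.141], [-1.0, -0.0, 0.0]]
force: [-1.7, 0.2, -0.4]
finger_gap: 0.106
```

Request:
servo_tool --rows '[{"tx": 1, "ty": 0, "tz": 0, "yaw": 0}, {"tx": 1, "ty": 0, "tz": 0, "yaw": 0}]'

```text
clock: 15.15
position: [0.5763, -0.2067, 0.1882]
tool_rot: [[0.0, 0.141, 0.99], [0.0, 0.99, -0.141], [-1.0, 0.0, 0.0]]
force: [-1.6, -0.0, 0.4]
finger_gap: 0.102
```

Request:
servo_tool --rows '[{"tx": 1, "ty": 0, "tz": 0, "yaw": 0}, {"tx": 1, "ty": 0, "tz": 0, "yaw": 0}]'

```text
clock: 15.4
position: [0.5763, -0.2067, 0.1861]
tool_rot: [[0.0, 0.141, 0.99], [0.0, 0.99, -0.141], [-1.0, 0.0, 0.0]]
force: [-1.3, 0.8, 0.3]
finger_gap: 0.106
```

Request:
servo_tool --rows '[{"tx": 1, "ty": 0, "tz": 0, "yaw": 0}, {"tx": 0, "ty": 0, "tz": 0, "yaw": 0}]'

```text
clock: 15.65
position: [0.5763, -0.2067, 0.185]
tool_rot: [[-0.0, 0.141, 0.99], [0.0, 0.99, -0.141], [-1.0, 0.0, -0.0]]
force: [-1.4, 0.2, -0.8]
finger_gap: 0.108
```

Request:
servo_tool --rows '[{"tx": 1, "ty": 0, "tz": 0, "yaw": 0}, {"tx": 0, "ty": 0, "tz": 0, "yaw": 0}]'

```text
clock: 15.9
position: [0.5764, -0.2068, 0.1844]
tool_rot: [[0.0, 0.14, 0.99], [-0.0, 0.99, -0.14], [-1.0, -0.0, 0.0]]
force: [-1.7, -0.1, 1.5]
finger_gap: 0.105
```

Request:
servo_tool --rows '[{"tx": 1, "ty": 0, "tz": 0, "yaw": 0}, {"tx": 0, "ty": 0, "tz": 0, "yaw": 0}]'

```text
clock: 16.15
position: [0.5764, -0.2069, 0.1835]
tool_rot: [[0.0, 0.141, 0.99], [-0.0, 0.99, -0.141], [-1.0, -0.0, 0.0]]
force: [-1.7, -0.8, 2.3]
finger_gap: 0.109
```

Request:
servo_tool --rows '[{"tx": 1, "ty": 0, "tz": 0, "yaw": 0}, {"tx": 0, "ty": 0, "tz": 0, "yaw": 0}]'

```text
clock: 16.4
position: [0.5764, -0.2068, 0.1823]
tool_rot: [[0.0, 0.141, 0.99], [-0.0, 0.99, -0.141], [-1.0, -0.0, 0.0]]
force: [-1.8, 0.3, 2.5]
finger_gap: 0.106
```

Request:
servo_tool --rows '[{"tx": 1, "ty": 0, "tz": 0, "yaw": 0}, {"tx": 0, "ty": 0, "tz": 0, "yaw": 0}]'

```text
clock: 16.65
position: [0.5765, -0.2068, 0.1812]
tool_rot: [[0.0, 0.141, 0.99], [-0.0, 0.99, -0.141], [-1.0, -0.0, 0.0]]
force: [-1.4, -0.5, 3.3]
finger_gap: 0.106
```

Request:
servo_tool --rows '[{"tx": 1, "ty": 0, "tz": 0, "yaw": 0}, {"tx": 0, "ty": 0, "tz": 0, "yaw": 0}]'

```text
clock: 16.9
position: [0.5764, -0.2068, 0.1802]
tool_rot: [[0.0, 0.141, 0.99], [-0.0, 0.99, -0.141], [-1.0, -0.0, 0.0]]
force: [-1.1, -0.3, 3.7]
finger_gap: 0.105
```

Request:
servo_tool --rows '[{"tx": 1, "ty": 0, "tz": 0, "yaw": 0}, {"tx": 0, "ty": 0, "tz": 0, "yaw": 0}]'

```text
clock: 17.15
position: [0.5764, -0.2068, 0.1792]
tool_rot: [[0.0, 0.141, 0.99], [-0.0, 0.99, -0.141], [-1.0, -0.0, 0.0]]
force: [-0.9, 0.2, 2.9]
finger_gap: 0.107
```

Request:
servo_tool --rows '[{"tx": 1, "ty": 0, "tz": 0, "yaw": 0}, {"tx": 0, "ty": 0, "tz": 0, "yaw": 0}]'

```text
clock: 17.4
position: [0.5764, -0.2068, 0.1782]
tool_rot: [[0.0, 0.141, 0.99], [-0.0, 0.99, -0.141], [-1.0, -0.0, 0.0]]
force: [-1.7, -0.0, 4.5]
finger_gap: 0.103
```

Request:
servo_tool --rows '[{"tx": 1, "ty": 0, "tz": 0, "yaw": 0}, {"tx": 0, "ty": 0, "tz": 0, "yaw": 0}]'

```text
clock: 17.65
position: [0.5764, -0.2068, 0.1773]
tool_rot: [[0.0, 0.141, 0.99], [-0.0, 0.99, -0.141], [-1.0, -0.0, 0.0]]
force: [-1.5, -0.5, 4.7]
finger_gap: 0.101
```

Request:
servo_tool --rows '[{"tx": 1, "ty": 0, "tz": 0, "yaw": 0}, {"tx": 0, "ty": 0, "tz": 0, "yaw": 0}]'

```text
clock: 17.9
position: [0.5764, -0.2068, 0.1763]
tool_rot: [[0.0, 0.14, 0.99], [-0.0, 0.99, -0.14], [-1.0, -0.0, 0.0]]
force: [-1.8, -0.3, 4.3]
finger_gap: 0.105
```

Request:
servo_tool --rows '[{"tx": 1, "ty": 0, "tz": 0, "yaw": 0}, {"tx": 0, "ty": 0, "tz": 0, "yaw": 0}]'

```text
clock: 18.15
position: [0.5764, -0.2067, 0.1752]
tool_rot: [[0.0, 0.14, 0.99], [0.0, 0.99, -0.14], [-1.0, 0.0, 0.0]]
force: [-1.4, -0.1, 5.2]
finger_gap: 0.111
```

Request:
servo_tool --rows '[{"tx": 1, "ty": 0, "tz": 0, "yaw": 0}, {"tx": 0, "ty": 0, "tz": 0, "yaw": 0}]'

```text
clock: 18.4
position: [0.5764, -0.2067, 0.1743]
tool_rot: [[0.0, 0.14, 0.99], [0.0, 0.99, -0.14], [-1.0, 0.0, 0.0]]
force: [-0.5, 0.4, 4.6]
finger_gap: 0.112
```

Request:
servo_tool --rows '[{"tx": 1, "ty": 0, "tz": 0, "yaw": 0}, {"tx": 0, "ty": 0, "tz": 0, "yaw": 0}]'

```text
clock: 18.65
position: [0.5762, -0.2066, 0.1724]
tool_rot: [[-0.001, 0.141, 0.99], [0.001, 0.99, -0.141], [-1.0, 0.0, -0.001]]
force: [-0.1, 0.2, 0.1]
finger_gap: 0.103
```

Request:
servo_tool --rows '[{"tx": 0.7, "ty": 0, "tz": 0, "yaw": 0}, {"tx": 0, "ty": 0, "tz": 0, "yaw": 0}]'

```text
clock: 18.9
position: [0.5762, -0.2066, 0.1724]
tool_rot: [[-0.0, 0.141, 0.99], [0.0, 0.99, -0.141], [-1.0, 0.0, -0.0]]
force: [-1.1, 0.7, 1.6]
finger_gap: 0.106
```

Click felt: the force fell from 4.6 to 0.1 N. I'll push gently to confirm that the shoulders have met.

Request:
servo_tool --rows '[{"tx": 0.7, "ty": 0, "tz": 0, "yaw": 0}, {"tx": 0, "ty": 0, "tz": 0, "yaw": 0}]'

```text
clock: 19.15
position: [0.5762, -0.2066, 0.1723]
tool_rot: [[0.0, 0.141, 0.99], [0.0, 0.99, -0.141], [-1.0, 0.0, 0.0]]
force: [-1.9, 1.7, 5.9]
finger_gap: 0.103
```

Request:
servo_tool --rows '[{"tx": 0.7, "ty": 0, "tz": 0, "yaw": 0}, {"tx": 0, "ty": 0, "tz": 0, "yaw": 0}]'

```text
clock: 19.4
position: [0.5763, -0.2066, 0.1723]
tool_rot: [[0.001, 0.141, 0.99], [-0.0, 0.99, -0.141], [-1.0, 0.0, 0.001]]
force: [-3.2, 2.3, 8.3]
finger_gap: 0.106
```

Request:
servo_tool --rows '[{"tx": -1, "ty": 0, "tz": 0, "yaw": 0}, {"tx": -0.8, "ty": 0, "tz": 0, "yaw": 0}, {"tx": 0, "ty": 0, "tz": 0, "yaw": 0}]'

```text
clock: 19.77
position: [0.5762, -0.2067, 0.1724]
tool_rot: [[-0.001, 0.141, 0.99], [0.0, 0.99, -0.141], [-1.0, 0.0, -0.001]]
force: [-1.1, -0.3, -0.7]
finger_gap: 0.106
```

```bash
python3 st.py; python3 pic.py j 165,120,80 270,140,100;python3 cov.py scene_j.npz | head -4
```

```text
19.775 q [-0.3445  0.4373 -0.0263  1.108   0.0001  1.3674] F [-1.0896 -0.2724 -0.7433] gap 0.10616828171133992
pos [ 0.5762 -0.2067  0.1724] zangle deg -8.079879790241662 tilt [-0.0006  0.0003 -1.    ]
160 16 y [ 4.5  6.3 43.8 45.7] x [-15.8  -8.3   3.4   7.3   8.1] slope -0.2507791214246655
170 19 y [ 3.5  4.3 13.3 14.1] x [-15.4  -8.2   5.5  13.3  15.6] slope 0.04511985744111178
180 39 y [-5.4 -3.4 13.9 14.8] x [-15.6  -6.5   6.4  19.8  20.8] slope -0.7990112977828868
190 39 y [-3.5 -2.7 12.3 14.2] x [-16.3  -7.1   8.1  20.2  21.5] slope -0.47487658845411235
```

View pics/scene_j.png

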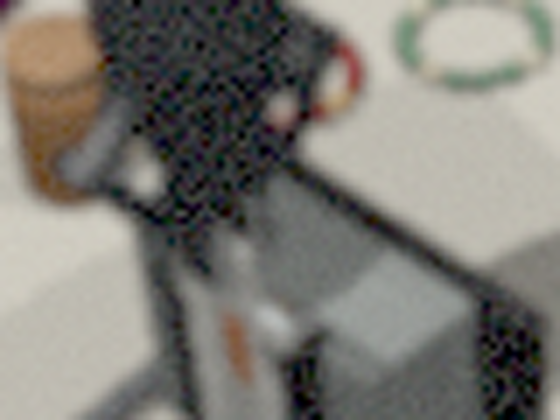

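Cover seated, with the tab (crop 238,345) flush in the plate and the force near zero. Opening the jaws and backing straight up.

Request:
servo_tool --rows '[{"tx": 0, "ty": 0, "tz": 0, "yaw": 0}, {"tx": 0, "ty": 0, "tz": 0, "yaw": 0}, {"tx": 0, "ty": 0, "tz": 0, "yaw": 0}, {"tx": 0, "ty": 0, "tz": 0, "yaw": 0}]' --jaw 45

```text
clock: 20.38
position: [0.5764, -0.2068, 0.1729]
tool_rot: [[0.0, 0.141, 0.99], [-0.0, 0.99, -0.141], [-1.0, -0.0, 0.0]]
force: [0.1, 0.6, -0.5]
finger_gap: 0.446
```

Request:
servo_tool --rows '[{"tx": -5, "ty": 0, "tz": 0, "yaw": 0}, {"tx": -15, "ty": 0, "tz": 0, "yaw": 0}, {"tx": -30, "ty": 0, "tz": 0, "yaw": 0}, {"tx": -40, "ty": 0, "tz": 0, "yaw": 0}, {"tx": -40, "ty": 0, "tz": 0, "yaw": 0}]'

```text
clock: 21.0
position: [0.5763, -0.2067, 0.3054]
tool_rot: [[0.001, 0.141, 0.99], [-0.0, 0.99, -0.141], [-1.0, -0.0, 0.001]]
force: [-0.1, -0.1, -0.1]
finger_gap: 0.45
```

Request:
servo_tool --rows '[{"tx": 0, "ty": 40, "tz": -40, "yaw": 0}, {"tx": 0, "ty": 40, "tz": -40, "yaw": 0}, {"tx": 0, "ty": 40, "tz": -40, "yaw": 0}, {"tx": 0, "ty": 30, "tz": -30, "yaw": 0}, {"tx": 0, "ty": 0, "tz": 0, "yaw": 0}]'

```text
clock: 21.62
position: [0.4472, -0.0355, 0.3047]
tool_rot: [[0.002, 0.137, 0.991], [0.0, 0.991, -0.137], [-1.0, 0.0, 0.002]]
force: [0.3, 0.8, -0.0]
finger_gap: 0.446
```

```bash
python3 st.py; python3 pic.py k 165,120,80 270,140,100;python3 - <<'E'
from h import *
np.set_printoptions(precision=1,suppress=True,linewidth=160)
a=np.deg2rad(-8.0);R=np.array([[np.cos(a),-np.sin(a)],[np.sin(a),np.cos(a)]]);O=np.array([.5735,-.2045])
for n,dz in(("scene",1),("top",-1.2)):
    c=dict(np.load(n+"_k.npz"));P=cloud(c);z=P[...,2]*1000+dz;L=(P[...,:2]-O)@R*1000
    m=(L[...,0]>-9)&(L[...,0]<14)&(abs(L[...,1])<25)&(z>168)&(z<230)
    print(n,m.sum(),"grip z",np.percentile(z[m],[50,90,97,100]),"y",L[m][:,1].min(),L[m][:,1].max(),"x",L[m][:,0].min(),L[m][:,0].max())
    m=(L[...,0]>-3)&(L[...,0]<14)&(abs(L[...,1])<5)&(z>110)&(z<155)
    print("tab region x",np.percentile(L[m][:,0],[5,50,95]),m.sum())
E
python3 -c "
import cv2,numpy as np
im=np.hstack([cv2.imread('pics/scene_k.png'),cv2.imread('pics/top_k.png')]);cv2.imwrite('pics/k.png',cv2.resize(im,(800,300)))"
```

```text
21.625 q [-0.0793  0.1042 -0.1448  1.3201  0.0003  1.6293] F [ 0.3052  0.7667 -0.016 ] gap 0.44628600466575186
pos [ 0.4472 -0.0355  0.3047] zangle deg -7.895558165369554 tilt [ 0.0017  0.0001 -1.    ]
scene 72 grip z [183.1 190.2 191.1 191.7] y -17.0876605646717 15.531131109834513 x -1.4029654392059576 10.221813471076098
tab region x [1.2 3.4 4.7] 22
top 54 grip z [187.9 191.8 192.2 193.9] y -16.412040480717337 13.214891875942827 x -0.6624362090895068 10.347145048162183
tab region x [-0.3  0.1  1.7] 5
```

View pics/k.png

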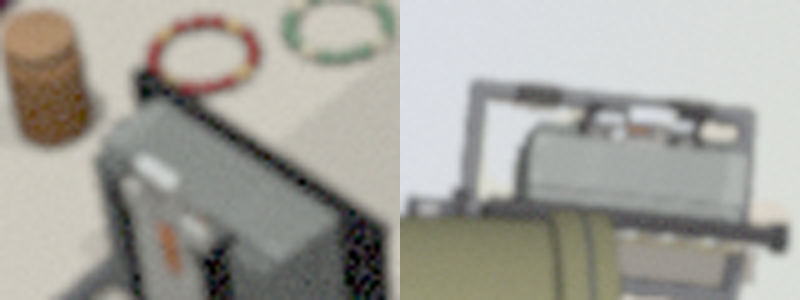

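```bash
python3 -c "
from rig import bot
print(bot.sign_off())"
```

```text
the job is handed in; nothing more can be done
None
```

The battery cover is fitted and latched. I took it from the tray's stand; it was the smallest of three lookalikes. I slid it down the rails at no more than about 2 mm per 1/8 s, then let go, backed away and handed the job in at about 21.6 s.

**Latching:** The push grew to about 5 N on the ramp, then fell to about 0 N at the click.

**End stop:** A further gentle push up to 8.3 N moved the cover no more than 0.1 mm, so the ribs were on the shoulders.

**Height:** After release the cameras put the grip's centre at about 176.5 mm. The arm's own position gave about 177 mm. Both are within the 170 to 180 mm home range.

**Tab:** From the scene camera's depth the tab's outer face was back at about 3.4 mm, close to the relaxed 4 mm. The top camera had only 5 points there and read about 0 mm, so I gave that no weight.

**Camera disagreement:** The two cameras differed by about 2 mm on the lamp's sideways position. The flared mouth took this up, with sideways forces up to about 3 N.

**Other items:** I did not touch the goods, the old cell, the screwdriver or the other two covers. I did not check their positions again at the end.

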